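# Open the jar of ring magnets in its bracing rack

### The arm

A 7-joint arm with a two-finger parallel gripper is mounted at the origin on the work surface. World frame = base frame: x ahead of the robot, y to its left, z up, the work surface at z = 0. Lengths are in m, angles in degrees, forces in N, time in s.
With the tool pointing down it reaches from about 0.425 to 0.875 m from the base axis. Payload 4.7 kg.
Tool frame: the origin (TCP) lies at the very end of the fingers, on their centre line; the grasp point (between the pads) lies 19 mm behind it (pinch_z is the distance from the TCP to the grasp point, in m); z points along the fingers, y is the direction in which the jaws open and shut (so a half turn about z gives the same grasp; the last joint's range is limited). The gripper opens to 87 mm and grips with 3 to 60 N. Pads are 19 mm wide; open, the fingers measure 117 mm over their backs; the gripper's body (75 mm by 190 mm) begins 51 mm behind the grasp point.
Start: joints at [-69.379, 18.392, -4.016, 83.108, 1.295, 78.541, -3.26], TCP at [0.22, 0.612, 0.223] pointing down, gripper open.
Joint ranges: [-163.93, 163.93], [-17.29, 119.83], [-79.2, 71.16], [3.27, 140.29], [-89.18, 269.18], [5.43, 117.66], [-154.24, 154.24]. Speed limits (degrees/s): [147.25, 147.25, 180, 180, 180, 180, 180].

### API

Orientations are given as [roll, pitch, yaw] about the fixed x, y, z axes, in that order (R = Rz(yaw) Ry(pitch) Rx(roll)).
In Python, from cell import get_obs, read_camera, camera_params, sign_off, pinch_z gives the robot as it stands.
- The arm moves only by the shell command python3 -m handwheel 'ROWS' [FORCE]. ROWS is JSON, a list of rows, each a list of 5 numbers: the finger opening in m, from 0 to 0.087, then the shift along the tool's x, y, z in m, then the turn about the tool's z in rad. In form: [[jaw, tx, ty, tz, twist], ...]. A call has 1 to 20 rows; each row is the pose to reach, as a shift and turn from the pose commanded when the call began, along the tool's axes at that moment; what a row does not reach only later rows make up. A row lasts 1/10 s, in which the tool goes at most 50 mm and 8.59 degrees, less where a joint would pass 70% of its speed; a pose out of reach is approached as far as the arm can. A call with a gripper value outside its range is refused whole. The fingers move at their own pace and stop on an object; FORCE is the grip in N (left out, the last holds). Time passes only in rows, so rows that repeat a pose let the fingers close. It gives the time, the measured TCP pose, the force and the opening at its end, in the units of the state.
- get_obs(): the state, without advancing time (a new reading comes with each control period).
- read_camera(name): name is "side" or "top"; returns the picture (480x640x3 uint8, blue, green, red); there is no depth.
- camera_params(name): a dict with "camera_matrix" (3x3 intrinsics, pixels), "k1" (the pictures are not rectified: a ray, as slopes to the right and down, at radius r is drawn at 1 + k1 r^2 times it, then the intrinsics apply), "R" (3x3) and "t" (3): a world point X has camera coordinates R X + t. Camera axes: x right, y down, z forward; pixel columns grow to the right and rows downward; lengths in m; the calibration is good to about 2 mm. A picture is of the moment at which its call begins. camera_params takes no time and is no camera call.
- sign_off(): hands the job in, once; it reports no verdict.
The state is a dict: "time_s": time; "qpos": joint angles; "joint_velocities": joint speeds; "effort": joint torques, N m; "tool_pos": TCP position; "tool_rot": TCP orientation; "force": force on the tool from outside, world axes, zero at the start; "wrist_torque": the same for the moment, N m; "grip_width": finger opening in m.
Only numpy, scipy, OpenCV 4.12 (cv2) and the standard library are available. Lean on these libraries where they do the work, as an engineer would, in place of code of your own. Each camera call takes 0.05 s, during which the arm holds its last target.

### The job

Stand the square glass jar with the yellow cap fully home in the empty square bay of the wooden jar rack, which keeps it from turning, and only there unscrew its tight cap. Finish while still holding the cap: level, let go by the thread, clear of the glass and just above the jar's open mouth, with the jar still home in its bay. Leave the other things on the shelf where they are.

Things in the scene. Friction and masses are not known exactly. Their poses are not given: they have to be found in the camera images.
- jar: Square clear glass jar with dark ring magnets inside, loose on the shelf, 0.38 kg with cap (+-20 %). Origin: centre of its underside; z up, x and y square to its sides. Body 60 x 60 mm up to 58 mm; round shoulder 48 mm across up to 66 mm; neck 37 mm across, rim at 90 mm; 97.5 mm tall with the cap on. It can be lifted by its closed cap or by its body.
- cap: Yellow ribbed round screw cap, black dot on top, 52 mm across, 23.5 mm tall, 0.055 kg, screwed on the jar. Origin: centre of its lower edge, 74 mm above the jar's underside when closed; z up. Its x axis (towards the dot) lies along the jar's x when fully tight; it starts 0 to 0.15 rad open from there.
- mouth (a point): Centre of the jar's rim, 90 mm above its underside. Three-lug twist-off thread: counter-clockwise from above opens. The cap rises 1.75 mm per rad and is free to lift off 1.2 to 1.65 rad from fully tight (measured against the jar); farther round it meets the next thread. A springy liner makes it tight: 0.3 to 0.7 N m, fading as it opens; a jar merely standing on the shelf turns along.
- cap_top (a point): Centre of the cap's top, 23.5 mm above the cap's origin.
- bay (a point): Centre of the empty bay's floor, 10 mm above the shelf, on the rack's -y side; axes as the rack's. The bay is 63 x 63 mm and 26 mm deep, top edge chamfered by 3 mm. The 60 mm jar goes in straight down, sides parallel to the bay's, any of the four ways round; inside it can turn up to 0.05 rad either way.
- rack: Fixed light wooden jar rack, 90 mm (its x) by 216 mm (its y) by 36 mm high, with two square bays on its y axis, 60 mm to either side of its middle. Origin: centre of its underside, on the shelf. The bay on its +y side holds the white-capped jar, the one on its -y side is empty.
- spare_jar: Bystander: like jar with a white cap and copper rods in it, in the rack's other bay; 97.5 mm tall, origin at the centre of its underside.
- compass: Bystander: red pocket compass, 60 mm across, 16 mm high, origin at the centre of its underside, loose.
- disc: Bystander: copper disc, 70 mm across, 6 mm high, origin at the centre of its underside, loose.
- dish: Bystander: glass petri dish, 90 mm across, 15 mm high, origin at the centre of its underside, loose.
Not all that is in view belongs to the job. Leave any turquoise look-alike of the jar alone.

How it is judged (in metres and radians):
On the way, in this order (a step that is already met when the one before it is completed fails the run):
1. the closed jar stands fully home in the empty bay (horizontal distance between jar and bay below 0.005 m and z of jar in the frame of bay below 0.003 m and angle between jar's own z axis and vertical below 0.06 rad and z of cap in the frame of jar below 0.079 m), for 0.2 s.
2. with the jar home in the bay, the cap has come off the thread (horizontal distance between jar and bay below 0.005 m and z of jar in the frame of bay below 0.003 m and angle between jar's own z axis and vertical below 0.06 rad and z of cap in the frame of jar above 0.085 m), for 0.1 s.
At the end, for the whole second after the job is handed in: The jar stands upright within 5 mm of the bay's centre and 3 mm of its floor; the fingers hold the cap still and level (within 0.2 rad), touching nothing else, its lower edge 1.5 to 45 mm above the jar's rim and its centre within 20 mm of the jar's axis; the fingers do not touch the jar (horizontal distance between jar and bay below 0.005 m and z of jar in the frame of bay below 0.003 m and angle between jar's own z axis and vertical below 0.06 rad and z of cap in the frame of jar between 0.0915 and 0.135 m and horizontal distance between cap and jar below 0.02 m and angle between cap's own z axis and vertical below 0.2 rad and contact force between the fingers and cap above 1 N and contact force between each of cap, the fingers and jar below 0.05 N and linear speed of cap below 0.02 m/s); the arm keeps its last pose, push and grip.
It fails at once if the cap comes off while the jar is not home in the bay (z of cap in the frame of jar above 0.08 m and not (horizontal distance between jar and bay below 0.006 m and z of jar in the frame of bay below 0.008 m)).
It fails at once if the compass is pushed more than 25 mm from its place (distance of compass from where it was at the start of the episode above 0.025 m).
It fails at once if the disc is pushed more than 25 mm from its place (distance of disc from where it was at the start of the episode above 0.025 m).
It fails at once if the dish is pushed more than 25 mm from its place (distance of dish from where it was at the start of the episode above 0.025 m).
It fails at once if the spare jar is pushed more than 25 mm from its place (distance of spare_jar from where it was at the start of the episode above 0.025 m).
It also fails if it takes over 48 s, if anything falls off the work surface, if the arm or the gripper's body presses on something with over 40 N, if the wrist force passes 120 N, or if a joint passes its speed limit or range.

## Working session

There is one attempt and no reset: what is moved stays moved. The work goes in short steps, Python scripts to look and compute and a shell command to move; the robot and the scene stay as the last step left them, time stands still between calls to the robot, and variables do not carry over. Pictures are saved under pics/ and viewed, and the job is handed in when it is done.

```bash
ls; mkdir -p pics; python3 - <<'E'
from cell import *
import cv2
print(get_obs()); print(pinch_z)
for n in ("side","top"):
    cv2.imwrite(f"pics/{n}0.png",read_camera(n)); print(n,camera_params(n))
E
```

```text
pics
{'time_s': 0.0, 'qpos': array([-69.37959123,  18.43878092,  -4.01557848,  83.17357066,
         1.29452983,  78.54004025,  -3.25981362]), 'joint_velocities': array([-0.04991265,  0.04642505,  0.06994015, -0.01792498,  0.03505489,
        0.06147029, -0.05892684]), 'effort': array([ 3.09953816e-05, -4.91286063e+01, -4.03533652e-01, -3.12527275e+01,
       -6.38065115e-02,  4.37069067e-02,  1.76980120e-04]), 'tool_pos': array([0.22017513, 0.61100134, 0.22147633]), 'tool_rot': array([-1.79892822e+02,  5.18000426e-03,  1.60189453e+02]), 'force': array([-0.31422056, -0.57652493,  0.91064261]), 'wrist_torque': array([ 0.01140651,  0.00739175, -0.01581506]), 'grip_width': 0.08694591242555871}
0.0187
side {'camera_matrix': array([[573.94332381,   0.        , 312.35496381],
       [  0.        , 573.94332381, 246.63831253],
       [  0.        ,   0.        ,   1.        ]]), 'k1': -0.04869240628658555, 'R': array([[ 0.76114208, -0.64849945, -0.01054524],
       [-0.50836778, -0.58641544, -0.63061806],
       [ 0.40277158,  0.4853508 , -0.77602169]]), 't': array([-0.43119525,  0.29622836,  1.1037178 ])}
top {'camera_matrix': array([[492.78396523,   0.        , 318.87972714],
       [  0.        , 492.78396523, 250.44632771],
       [  0.        ,   0.        ,   1.        ]]), 'k1': -0.08108739876643276, 'R': array([[-0.01727003, -0.99970621, -0.01700706],
       [-0.98460886,  0.019963  , -0.17362853],
       [ 0.17391704,  0.01374674, -0.98466435]]), 't': array([-0.03759049,  0.56775091,  0.98139513])}
```

View pics/side0.png

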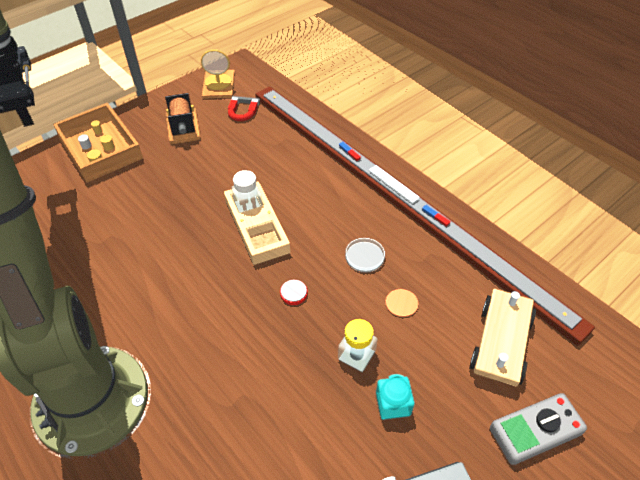

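View pics/top0.png

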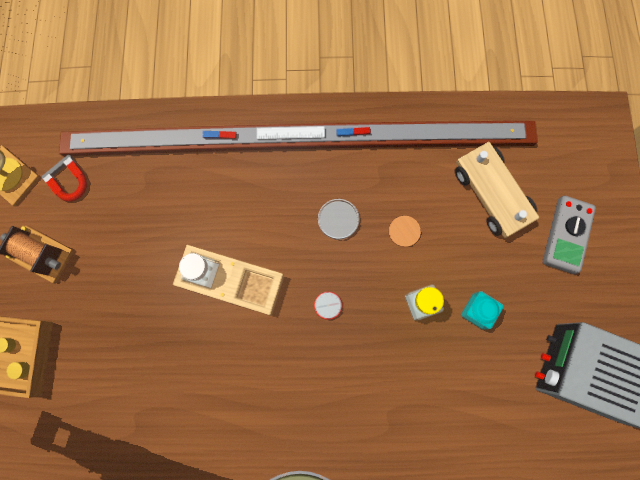

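The side view shows the yellow-capped jar at about (358,343) and the rack's empty bay at about (266,240). In the top view they are at (427,301) and (260,288). The turquoise look-alike is right beside the jar, so I'll enlarge both areas.

```bash
python3 - <<'E'
import cv2,numpy as np
s=cv2.imread("pics/side0.png");t=cv2.imread("pics/top0.png")
def crop(im,x,y,w,h,f,name):
    c=cv2.resize(im[y:y+h,x:x+w],None,fx=f,fy=f,interpolation=cv2.INTER_CUBIC)
    for i in range(0,w,10):
        cv2.putText(c,str(x+i),(i*f,8),0,0.3,(255,255,255),1); cv2.line(c,(i*f,0),(i*f,h*f),(255,255,255) if 0 else (90,90,90),1)
    for j in range(0,h,10):
        cv2.putText(c,str(y+j),(0,j*f+8),0,0.3,(255,255,255),1); cv2.line(c,(0,j*f),(w*f,j*f),(90,90,90),1)
    cv2.imwrite(name,c)
crop(t,395,275,60,56,10,"pics/tj.png")
crop(t,165,235,130,90,6,"pics/tr.png")
crop(s,325,310,70,60,10,"pics/sj.png")
crop(s,215,165,80,100,6,"pics/sr.png")
E
```

```text
(no output)
```

View pics/tj.png

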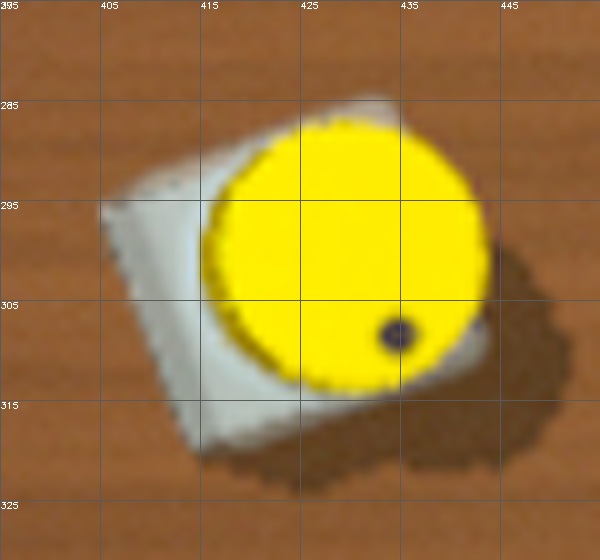

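View pics/tr.png

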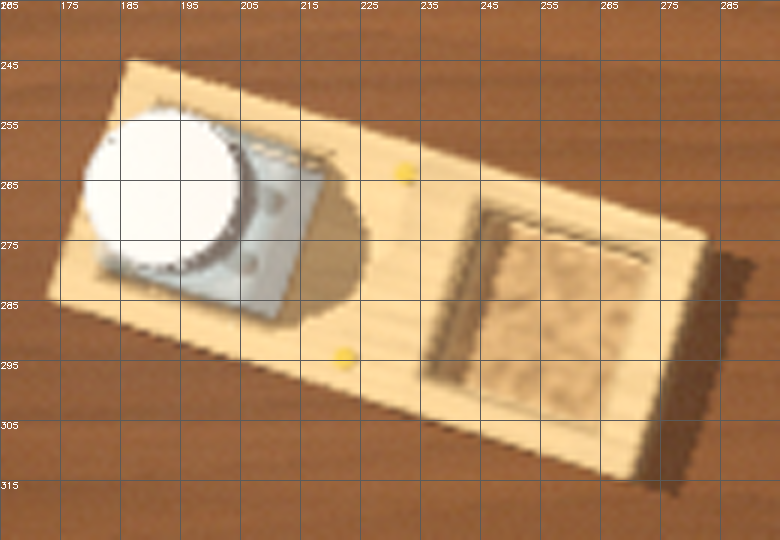

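View pics/sj.png

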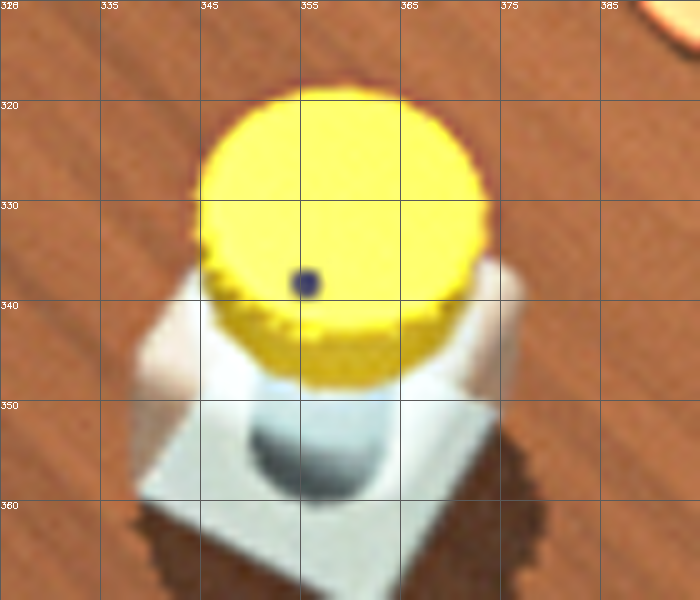

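View pics/sr.png

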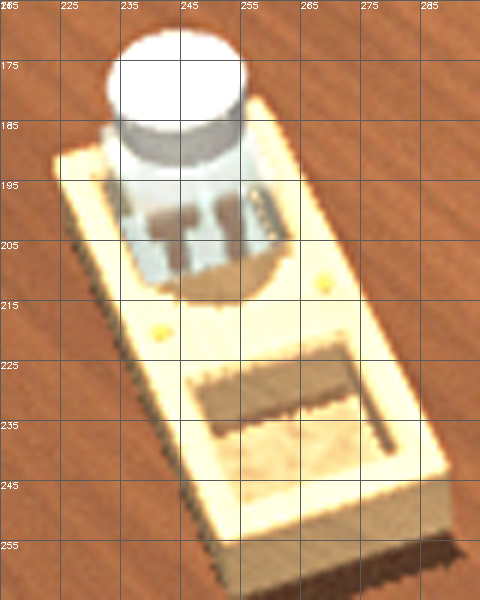

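```bash
cat > h.py <<'E'
from cell import *
import cv2,numpy as np
from scipy.optimize import least_squares
P={n:camera_params(n) for n in("side","top")}
def proj(n,X):
    p=P[n];X=np.atleast_2d(X);c=X@np.array(p["R"]).T+p["t"];s=c[:,:2]/c[:,2:]
    s=s*(1+p["k1"]*(s**2).sum(1,keepdims=True));K=p["camera_matrix"]
    return s*[K[0,0],K[1,1]]+[K[0,2],K[1,2]]
def onplane(n,uv,z):
    return least_squares(lambda q:(proj(n,[q[0],q[1],z])-uv).ravel(),[.6,0]).x
def tri(d):
    return least_squares(lambda q:np.concatenate([(proj(n,q)-np.array(uv)).ravel() for n,uv in d.items()]),[.6,0,.1])
E
python3 - <<'E'
from h import *
o=.45
tr=np.array([(186.7,244.7),(283,274.2),(270.3,315.3),(173,284.5)])-o
sr=np.array([(258,180.8),(290,243),(252.2,255.8),(223.8,191.7)])-o
# order: +x+y? top-left in image: (far x, +y), then far x,-y ; near x,-y ; near x,+y
L=np.array([[.045,.108],[.045,-.108],[-.045,-.108],[-.045,.108]])
def mod(q):
    c,s=np.cos(q[2]),np.sin(q[2]);R=np.array([[c,-s],[s,c]])
    return np.c_[L@R.T+q[:2],np.full(4,.036)]
for d in ({"top":tr},{"side":sr},{"top":tr,"side":sr}):
    r=least_squares(lambda q:np.concatenate([(proj(n,mod(q))-u).ravel() for n,u in d.items()]),[.5,.1,0])
    q=r.x;c,s=np.cos(q[2]),np.sin(q[2]);print(list(d),q[:2],np.degrees(q[2]),"bay",q[0]+s*.06,q[1]-c*.06,np.abs(r.fun).max())
ct={"top":np.array((430.,300.5))-o,"side":np.array((359.3,331))-o}
dt={"top":np.array((434.8,308.4))-o,"side":np.array((355.5,338.2))-o}
for d in(ct,dt): r=tri(d);print("tri",r.x,np.abs(r.fun).max(),[onplane(n,u,.0975) for n,u in d.items()])
a=[onplane("top",np.array(u)-o,0) for u in((405,295.7),(414.5,319.8))];print("jar base left edge",a, np.linalg.norm(a[1]-a[0]),np.degrees(np.arctan2(*(a[1]-a[0])[::-1])))
b=[onplane("side",np.array(u)-o,.058) for u in((339,359.3),(375,350.8))];print(b)
E
```

```text
['top'] [0.5120373 0.1463285] -18.003543536959402 bay 0.49349275206967697 0.08926625869504852 0.6129383672731592
['side'] [0.5130291  0.14539097] -17.595677036943826 bay 0.49489122061068025 0.08819815696622324 0.6540886120673122
['top', 'side'] [0.51250963 0.14593879] -17.82028452207675 bay 0.49414768294039435 0.08881751987489234 0.6548121980211477
tri [ 0.45636792 -0.26496018  0.09613821] 0.5192566199305588 [array([ 0.45534684, -0.26407841]), array([ 0.45668105, -0.26595344])]
tri [ 0.43999577 -0.27275477  0.09820889] 0.181946839981606 [array([ 0.43971026, -0.27269898]), array([ 0.44061978, -0.27263474])]
jar base left edge [array([ 0.47370045, -0.23080609]), array([ 0.42158555, -0.24892764])] 0.055175662718804384 -160.8262595240084
[array([ 0.40255573, -0.27021944]), array([ 0.46707102, -0.30191531])]
```

```bash
cat > ov.py <<'E'
from h import *
def overlay(n,im,x,y,w,h,f,jar,name,base=0,bay=None):
    c=cv2.resize(im[y:y+h,x:x+w],None,fx=f,fy=f,interpolation=cv2.INTER_CUBIC)
    T=lambda X:(((proj(n,X)-[x,y])+.5)*f).round().astype(np.int32)
    jx,jy,a=jar;ca,sa=np.cos(np.radians(a)),np.sin(np.radians(a));R=np.array([[ca,-sa],[sa,ca]])
    sq=.03*np.array([[1,1],[1,-1],[-1,-1],[-1,1]])@R.T+[jx,jy]
    for z,col in((0,(0,0,255)),(.058,(255,0,255))):
        cv2.polylines(c,[T(np.c_[sq,np.full(4,z+base)])],True,col,1)
    t=np.linspace(0,2*np.pi,60)
    for z in(.074,.0975): cv2.polylines(c,[T(np.c_[jx+.026*np.cos(t),jy+.026*np.sin(t),0*t+z+base])],True,(255,0,0),1)
    cv2.imwrite(name,c)
E
python3 - <<'E'
from ov import *
s=cv2.imread("pics/side0.png");t=cv2.imread("pics/top0.png")
j=(.456,-.265,19.2)
overlay("top",t,395,275,60,56,10,j,"pics/o1.png");overlay("side",s,325,310,70,70,8,j,"pics/o2.png")
a=cv2.imread("pics/o1.png");b=cv2.imread("pics/o2.png")
a=cv2.resize(a,(480,448)); b=cv2.resize(b,(448,448)); c=np.hstack([a,b]);cv2.imwrite("pics/o.png",cv2.resize(c,(800,386)))
E
```

```text
(no output)
```

View pics/o1.png

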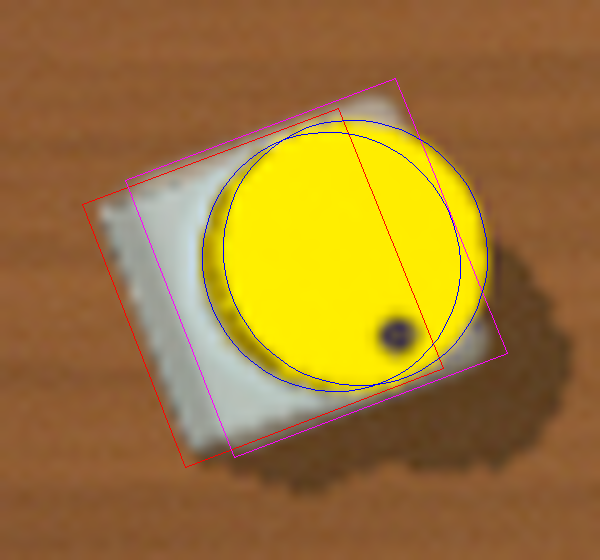

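View pics/o2.png

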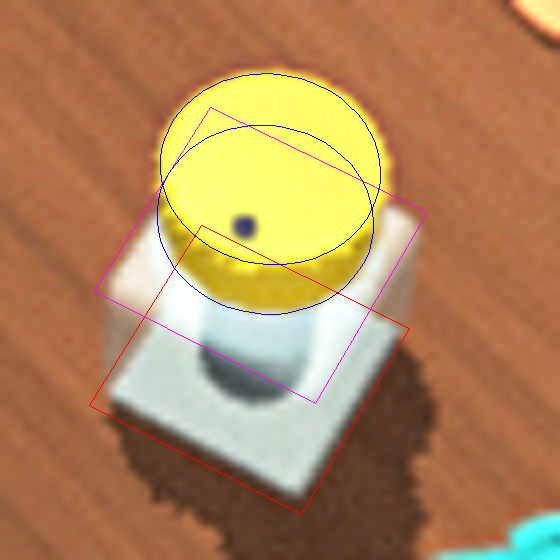

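```bash
cat > mv.py <<'E'
import sys
from h import *
def delta(x,y,z,jaw=None,off=None):
    o=get_obs();p=o["tool_pos"];r=np.radians(o["tool_rot"])
    from scipy.spatial.transform import Rotation as Ro
    R=Ro.from_euler("xyz",r).as_matrix()
    d=R.T@(np.array([x,y,z])-p)
    yj=np.degrees(np.arctan2(R[1,1],R[0,1]))
    tw=None
    if jaw is not None:
        tw=-((jaw-yj+90)%180-90)  # +twist = cw
    print("t",o["time_s"],"pos",p.round(4),"rot",o["tool_rot"].round(2),"jaw",round(yj,2),"F",o["force"].round(2),"T",o["wrist_torque"].round(3),"w",round(o["grip_width"],4),"q",o["qpos"].round(1))
    print("delta tool",d.round(4),"twist rad",None if tw is None else round(np.radians(tw),4))
if __name__=="__main__":
    a=list(map(float,sys.argv[1:])); delta(*a)
E
python3 mv.py .52 .15 .22 ; python3 mv.py .456 -.265 .15 19.2
```

```text
t 0.1 pos [0.2202 0.6111 0.2216] rot [-179.9     0.    160.19] jaw 70.19 F [ 0.06 -0.32  0.04] T [ 0.025  0.035 -0.013] w 0.0871 q [-69.4  18.4  -4.   83.2   1.3  78.5  -3.3]
delta tool [-0.4383 -0.3322  0.0022] twist rad None
t 0.1 pos [0.2202 0.6111 0.2216] rot [-179.9     0.    160.19] jaw 70.19 F [ 0.06 -0.32  0.04] T [ 0.025  0.035 -0.013] w 0.0871 q [-69.4  18.4  -4.   83.2   1.3  78.5  -3.3]
delta tool [-0.5188 -0.7442  0.0729] twist rad 0.8899
```

```bash
python3 -m handwheel '[[0.087,-0.04,-0.03,0,0.05],[0.087,-0.08,-0.06,0,0.1],[0.087,-0.12,-0.09,0,0.15],[0.087,-0.16,-0.12,0,0.2],[0.087,-0.2,-0.15,0,0.25],[0.087,-0.24,-0.18,0,0.3],[0.087,-0.28,-0.21,0,0.35],[0.087,-0.32,-0.24,0,0.4],[0.087,-0.36,-0.27,0,0.45],[0.087,-0.4,-0.3,0,0.5],[0.087,-0.43,-0.34,0,0.55],[0.087,-0.44,-0.38,0,0.6],[0.087,-0.45,-0.42,0,0.65],[0.087,-0.46,-0.46,0,0.7],[0.087,-0.47,-0.5,0,0.75],[0.087,-0.48,-0.54,0,0.8],[0.087,-0.49,-0.58,0.01,0.85],[0.087,-0.5,-0.63,0.02,0.89],[0.087,-0.51,-0.68,0.02,0.89],[0.087,-0.519,-0.72,0.02,0.89]]'; python3 mv.py .456 -.265 .15 19.2
```

```text
time_s: 2.1
tool_pos: [0.4632, -0.2441, 0.2022]
tool_rot: [-180.0, -0.0, 109.1]
force: [0.8, 0.4, 0.5]
grip_width: 0.0868
t 2.1 pos [ 0.4632 -0.2441  0.2022] rot [-1.7998e+02 -2.0000e-02  1.0914e+02] jaw 19.14 F [0.76 0.37 0.45] T [-0.047 -0.02  -0.006] w 0.0868 q [-16.1   3.5  43.  104.   -2.5  73.5  46.7]
delta tool [-0.0174 -0.0136  0.0522] twist rad -0.0011
```

```bash
python3 -m handwheel '[[0.087,-0.017,-0.014,0.03,0],[0.087,-0.017,-0.014,0.065,0],[0.087,-0.017,-0.014,0.065,0],[0.087,-0.017,-0.014,0.065,0]]'; python3 mv.py .456 -.265 .032 19.2; python3 - <<'E'
from ov import *
for n,b in(("top",(375,255,110,90)),("side",(305,270,110,110))):
    im=read_camera(n);cv2.imwrite(f"pics/{n}1.png",im);x,y,w,h=b
    cv2.imwrite(f"pics/{n}1c.png",cv2.resize(im[y:y+h,x:x+w],None,fx=5,fy=5,interpolation=cv2.INTER_CUBIC))
E
```

```text
time_s: 2.5
tool_pos: [0.4568, -0.2618, 0.1375]
tool_rot: [-179.9, -0.1, 109.2]
force: [0.1, -0.1, -0.0]
grip_width: 0.0868
t 2.5 pos [ 0.4568 -0.2618  0.1375] rot [-1.7993e+02 -5.0000e-02  1.0922e+02] jaw 19.22 F [ 0.11 -0.07 -0.04] T [-0.066 -0.061  0.051] w 0.0868 q [-13.6   8.1  44.1 108.2  -6.1  66.2  51.8]
delta tool [-0.0028 -0.0017  0.1055] twist rad 0.0004
```

View pics/side1.png

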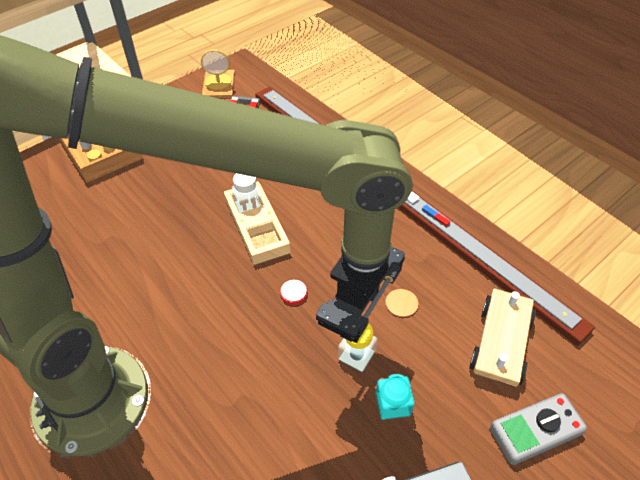

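View pics/top1c.png

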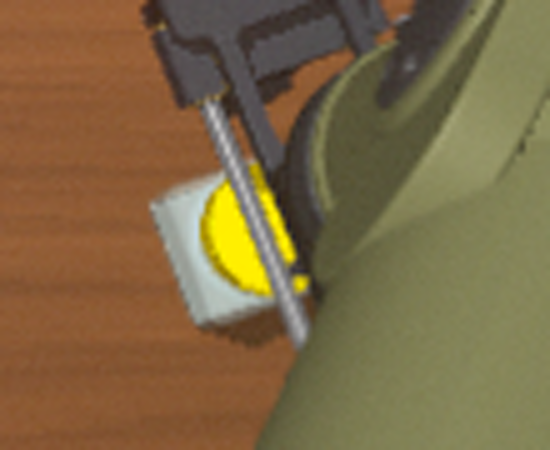

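The gripper is over the jar, its jaw line parallel to the jar's sides: cap in the side view at (360,335), a finger on each side of it. Now I'll descend.

```bash
python3 -m handwheel '[[0.087,-0.003,-0.002,0.02,0],[0.087,-0.003,-0.002,0.04,0],[0.087,-0.003,-0.002,0.055,0],[0.087,-0.003,-0.002,0.07,0],[0.087,-0.003,-0.002,0.08,0],[0.087,-0.003,-0.002,0.08,0]]'; python3 mv.py .456 -.265 .034 19.2; python3 -m handwheel '[[0.087,0,0,0.012,0],[0.087,0,0,0.022,0],[0.087,0,0,0.022,0],[0.087,0,0,0.022,0]]';python3 mv.py .456 -.265 .034 19.2
```

```text
time_s: 3.2
tool_pos: [0.4554, -0.2654, 0.0564]
tool_rot: [-179.9, -0.1, 109.2]
force: [-0.7, 0.2, 0.4]
grip_width: 0.0868
t 3.2 pos [ 0.4554 -0.2654  0.0564] rot [-1.7990e+02 -7.0000e-02  1.0921e+02] jaw 19.21 F [-0.69  0.24  0.39] T [-0.077  0.028 -0.029] w 0.0868 q [-10.9  14.9  43.  112.4 -12.   57.3  56.9]
delta tool [0.0001 0.0007 0.0224] twist rad 0.0002
time_s: 3.6
tool_pos: [0.4559, -0.2659, 0.0353]
tool_rot: [-180.0, -0.0, 109.2]
force: [0.3, -0.1, -0.5]
grip_width: 0.0866
t 3.6 pos [ 0.4559 -0.2659  0.0353] rot [-1.7997e+02 -1.0000e-02  1.0918e+02] jaw 19.18 F [ 0.26 -0.12 -0.53] T [-0.101  0.006 -0.019] w 0.0866 q [ -9.9  16.8  42.3 113.3 -13.8  54.9  58.3]
delta tool [0.0008 0.0004 0.0013] twist rad -0.0003
```

```bash
python3 -m handwheel '[[0.07,0,0,0,0],[0.065,0,0,0,0],[0.06,0,0,0,0],[0.055,0,0,0,0],[0.05,0,0,0,0],[0.05,0,0,0,0],[0.05,0,0,0,0]]' 30; python3 mv.py .456 -.265 .034 19.2
```

```text
time_s: 4.3
tool_pos: [0.4565, -0.2658, 0.0358]
tool_rot: [180.0, 0.0, 109.2]
force: [1.5, 0.8, 1.4]
grip_width: 0.0598
t 4.3 pos [ 0.4565 -0.2658  0.0358] rot [1.7995e+02 1.0000e-02 1.0921e+02] jaw 19.21 F [1.53 0.78 1.39] T [ 0.047 -0.175 -0.076] w 0.0598 q [-10.   16.8  42.3 113.3 -13.8  54.9  58.3]
delta tool [ 0.0009 -0.0002  0.0018] twist rad 0.0001
```

```bash
python3 -m handwheel '[[0.05,0,0,-0.015,0],[0.05,0,0,-0.04,0],[0.05,0,0,-0.07,0],[0.05,0,0,-0.095,0],[0.05,0,0,-0.095,0]]'; python3 mv.py .494 .0888 .13 -17.8
```

```text
time_s: 4.8
tool_pos: [0.4577, -0.2674, 0.1341]
tool_rot: [179.7, 0.2, 109.2]
force: [-0.0, -0.5, -3.2]
grip_width: 0.0597
t 4.8 pos [ 0.4577 -0.2674  0.1341] rot [179.71   0.2  109.16] jaw 19.16 F [-0.05 -0.5  -3.16] T [-0.119 -0.049  0.009] w 0.0597 q [-13.5   8.5  44.7 108.3  -6.7  65.4  52.7]
delta tool [0.3246 0.1512 0.0037] twist rad 0.6451
```

```bash
python3 -m handwheel '[[0.05,0.02,0.01,0,0.04],[0.05,0.05,0.023,0,0.1],[0.05,0.085,0.04,0,0.17],[0.05,0.12,0.056,0,0.24],[0.05,0.16,0.075,0,0.32],[0.05,0.2,0.093,0,0.4],[0.05,0.235,0.11,0,0.47],[0.05,0.265,0.124,0,0.53],[0.05,0.29,0.136,0,0.58],[0.05,0.31,0.145,0,0.62],[0.05,0.325,0.151,0,0.645],[0.05,0.325,0.151,0,0.645],[0.05,0.325,0.151,0,0.645]]'; python3 mv.py .494 .0888 .1 -17.8;  python3 - <<'E'
from ov import *
for n,b in(("top",(165,225,140,105)),("side",(205,160,120,110))):
    im=read_camera(n);cv2.imwrite(f"pics/{n}2.png",im);x,y,w,h=b
    cv2.imwrite(f"pics/{n}2c.png",cv2.resize(im[y:y+h,x:x+w],None,fx=5,fy=5,interpolation=cv2.INTER_CUBIC))
E
```

```text
time_s: 6.1
tool_pos: [0.4908, 0.0898, 0.1294]
tool_rot: [-179.9, 0.1, 72.3]
force: [-0.6, -1.0, -4.0]
grip_width: 0.0597
t 6.1 pos [0.4908 0.0898 0.1294] rot [-1.7991e+02  1.3000e-01  7.2280e+01] jaw -17.72 F [-0.57 -1.   -3.98] T [-0.101  0.063  0.055] w 0.0597 q [-39.6   3.9  27.3 111.8  -1.9  64.9 -29.3]
delta tool [0.0001 0.0034 0.0294] twist rad 0.0015
```

View pics/side2c.png

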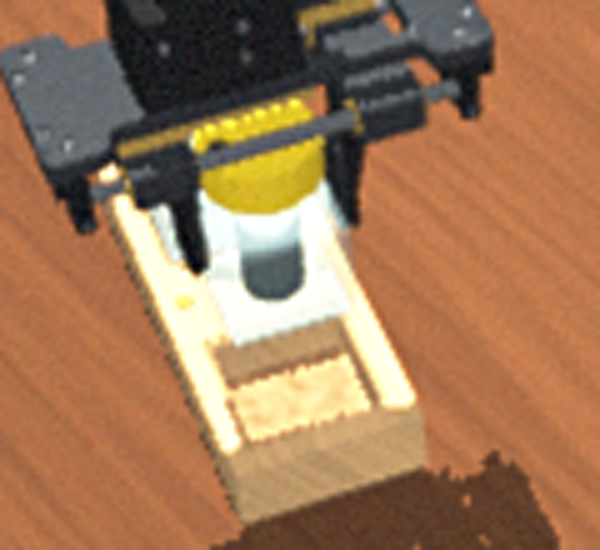

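View pics/top2c.png

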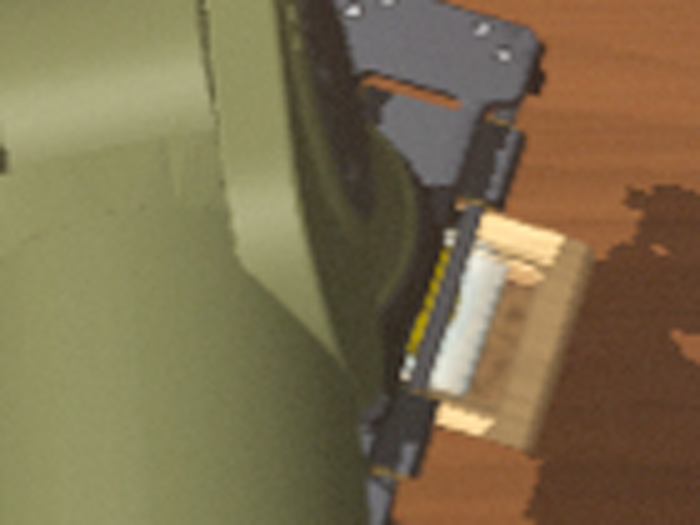

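```bash
python3 - <<'E'
from h import *
o=.45
z=.0936
u=np.array([-np.sin(np.radians(-17.8)),np.cos(np.radians(-17.8))]) # rack y
p=np.array([.4908,.0898])
for n,uv in (("side",(205+292/5,160+324/5)),("top",(165+486/5,225+325/5))):
    q=onplane(n,np.array(uv)-o,z); print(n,q,"edge along rack y rel tcp",(q-p)@u)
E
```

```text
side [0.48374799 0.0685538 ] edge along rack y rel tcp -0.02238489495495687
top [0.48281832 0.06561053] edge along rack y rel tcp -0.025471473037718868
```

```bash
python3 -m handwheel '[[0.05,0,0.003,0.015,0],[0.05,0,0.003,0.03,0],[0.05,0,0.003,0.045,0],[0.05,0,0.003,0.05,0],[0.05,0,0.003,0.05,0],[0.05,0,0.003,0.05,0]]'; python3 mv.py .494 .0888 .045 -17.8;  python3 - <<'E'
from ov import *
p=get_obs()["tool_pos"]
a=-17.7;u=np.array([np.sin(np.radians(17.7)),np.cos(np.radians(17.7))])
for n,b in(("top",(225,245,80,70)),("side",(205,160,100,100))):
    im=read_camera(n);cv2.imwrite(f"pics/{n}3.png",im);x,y,w,h=b
    c=cv2.resize(im[y:y+h,x:x+w],None,fx=7,fy=7,interpolation=cv2.INTER_CUBIC);cv2.imwrite(f"pics/{n}3c.png",c)
    overlay(n,im,x,y,w,h,7,(p[0],p[1],a),f"pics/{n}3o.png",base=p[2]-.0358)
E
```

```text
time_s: 6.8
tool_pos: [0.4951, 0.0893, 0.0811]
tool_rot: [180.0, -0.0, 72.2]
force: [0.2, 0.4, -2.6]
grip_width: 0.0595
t 6.8 pos [0.4951 0.0893 0.0811] rot [ 1.7996e+02 -3.0000e-02  7.2190e+01] jaw -17.81 F [ 0.15  0.4  -2.61] T [-0.102  0.09  -0.002] w 0.0595 q [-38.9   7.7  27.4 114.2  -4.1  59.  -27.3]
delta tool [-0.0009 -0.0009  0.0361] twist rad -0.0001
```

View pics/side3c.png

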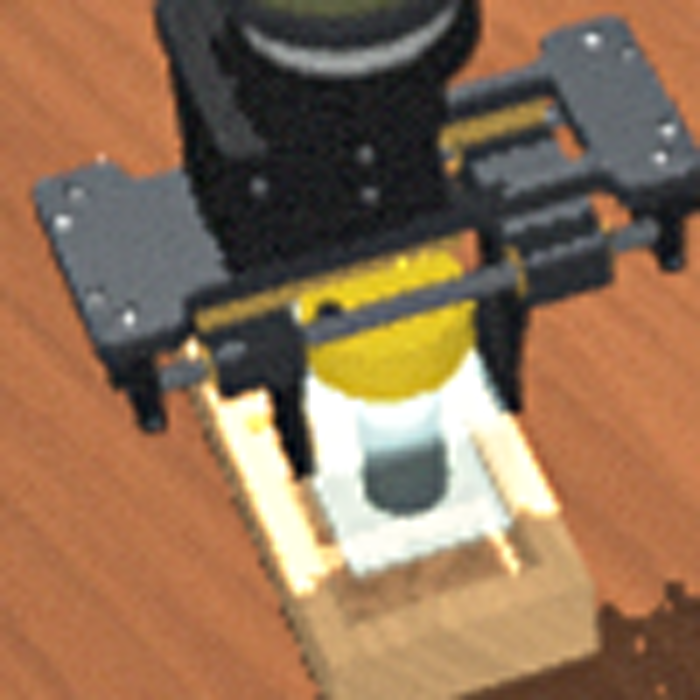

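View pics/side3o.png

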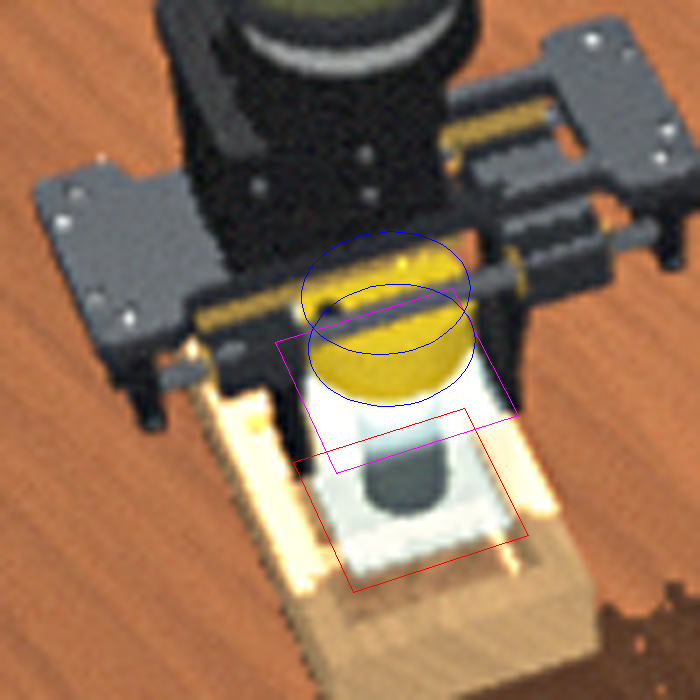

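View pics/top3o.png

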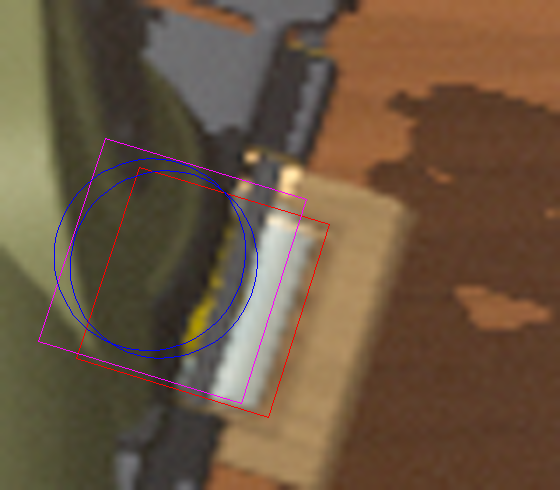

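```bash
python3 -m handwheel '[[0.05,-0.002,-0.001,0,0],[0.05,-0.002,-0.001,0.006,0],[0.05,-0.002,-0.001,0.012,0],[0.05,-0.002,-0.001,0.016,0],[0.05,-0.002,-0.001,0.016,0]]'; python3 mv.py .494 .0888 .0458 -17.8;  python3 - <<'E'
from ov import *
p=get_obs()["tool_pos"]
for n,b in(("top",(225,245,80,70)),("side",(205,160,100,100))):
    im=read_camera(n);x,y,w,h=b
    c=cv2.resize(im[y:y+h,x:x+w],None,fx=7,fy=7,interpolation=cv2.INTER_CUBIC);cv2.imwrite(f"pics/{n}4c.png",c)
E
```

```text
time_s: 7.4
tool_pos: [0.4946, 0.088, 0.0645]
tool_rot: [179.8, -0.0, 72.2]
force: [4.3, -1.6, -5.2]
grip_width: 0.0598
t 7.4 pos [0.4946 0.088  0.0645] rot [ 1.7982e+02 -5.0000e-02  7.2250e+01] jaw -17.75 F [ 4.26 -1.64 -5.19] T [-0.2   -1.193  0.113] w 0.0598 q [-38.6   8.8  27.4 115.2  -4.8  56.8 -26.6]
delta tool [ 0.0005 -0.0009  0.0187] twist rad 0.0009
```

View pics/side4c.png

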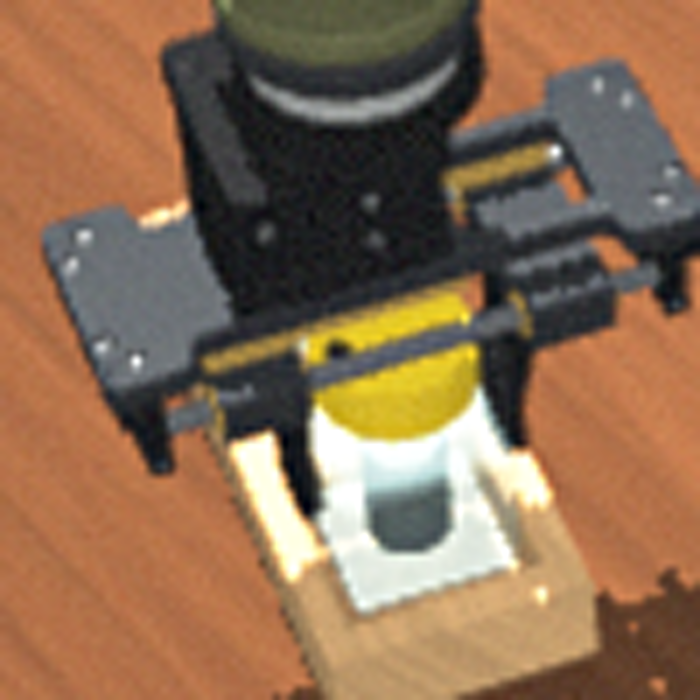

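View pics/top4c.png

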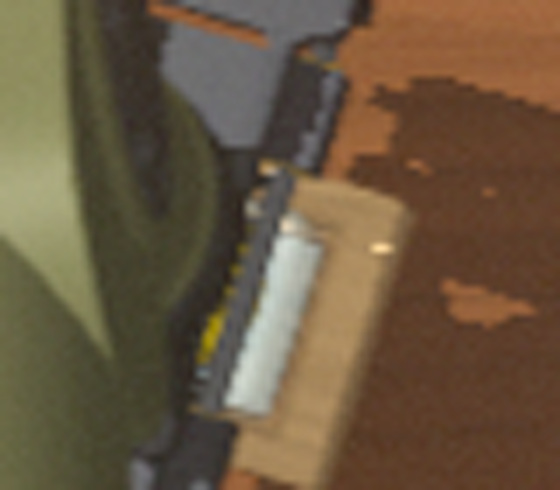

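```bash
python3 -m handwheel '[[0.05,0,0.001,0,0],[0.05,0,0.001,0.005,0],[0.05,0,0.001,0.01,0],[0.05,0,0.001,0.014,0],[0.05,0,0.001,0.014,0]]'; python3 mv.py .494 .0888 .0458 -17.8
```

```text
time_s: 8.0
tool_pos: [0.4946, 0.0877, 0.0501]
tool_rot: [179.9, -0.0, 72.2]
force: [4.1, 0.9, -6.4]
grip_width: 0.0598
t 8.0 pos [0.4946 0.0877 0.0501] rot [179.93  -0.    72.25] jaw -17.75 F [ 4.15  0.89 -6.42] T [-0.158 -1.407  0.169] w 0.0598 q [-38.3  10.2  27.3 115.8  -5.6  55.3 -25.9]
delta tool [ 0.0008 -0.0009  0.0043] twist rad 0.0009
```

```bash
python3 -m handwheel '[[0.05,0,0.001,0.002,0],[0.05,0,0.001,0.004,0],[0.05,0,0.001,0.0055,0],[0.05,0,0.001,0.0055,0]]'; python3 mv.py .494 .0888 .0458 -17.8
```

```text
time_s: 8.4
tool_pos: [0.4947, 0.0878, 0.0457]
tool_rot: [-179.9, -0.0, 72.2]
force: [-0.4, -0.7, 5.2]
grip_width: 0.0597
t 8.4 pos [0.4947 0.0878 0.0457] rot [-1.7993e+02 -1.0000e-02  7.2240e+01] jaw -17.76 F [-0.44 -0.67  5.21] T [-0.12  -0.047  0.044] w 0.0597 q [-38.1  10.6  27.3 115.9  -6.   54.8 -25.6]
delta tool [ 0.0008 -0.001  -0.0001] twist rad 0.0007
```

The jar is on the bay floor: TCP z is 0.0457 m against 0.0458 expected, and the vertical force has reversed to +5 N. I'll release it, raise the tool and look.

```bash
python3 -m handwheel '[[0.062,0,0,0,0],[0.067,0,0,0,0],[0.072,0,0,0,0],[0.08,0,0,0,0],[0.08,0,0,-0.02,0],[0.08,0,0,-0.05,0],[0.08,0,0,-0.09,0],[0.08,0,0,-0.13,0],[0.08,0,0,-0.17,0],[0.08,0.05,0.1,-0.2,0],[0.08,0.05,0.13,-0.2,0],[0.08,0.05,0.13,-0.2,0]]'; python3 mv.py .494 .0888 .0458 -17.8;  python3 - <<'E'
from ov import *
for n,b in(("top",(165,235,130,90)),("side",(205,160,100,100))):
    im=read_camera(n);x,y,w,h=b;cv2.imwrite(f"pics/{n}5.png",im)
    c=cv2.resize(im[y:y+h,x:x+w],None,fx=6,fy=6,interpolation=cv2.INTER_CUBIC);cv2.imwrite(f"pics/{n}5c.png",c)
E
```

```text
time_s: 9.6
tool_pos: [0.636, 0.0964, 0.2463]
tool_rot: [179.9, -0.1, 72.3]
force: [0.3, 0.3, 0.9]
grip_width: 0.08
t 9.6 pos [0.636  0.0964 0.2463] rot [ 1.7992e+02 -1.0000e-01  7.2340e+01] jaw -17.66 F [0.34 0.33 0.88] T [-0.124  0.022  0.   ] w 0.08 q [-34.9  18.2  30.6  83.3  -9.3  80.9 -21.7]
delta tool [-0.0507 -0.1332  0.2003] twist rad 0.0024
```

View pics/side5c.png

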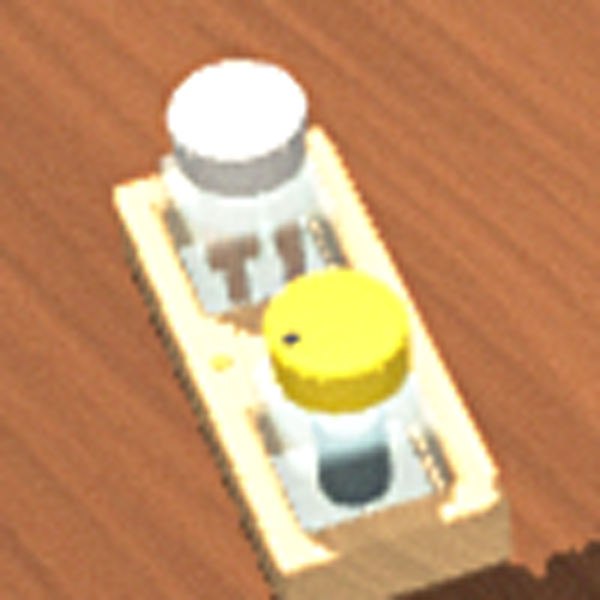

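View pics/top5c.png

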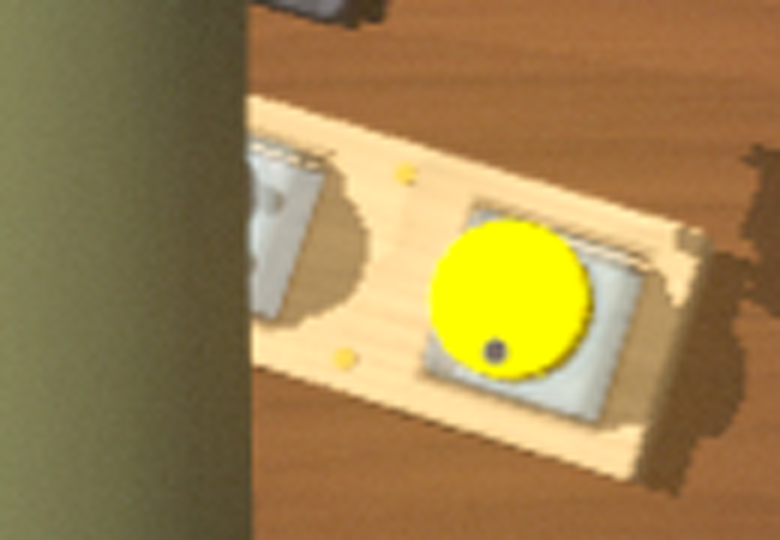

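Both views show the jar seated in the bay, as deep as the spare jar. The cap is at (250,285) in the top view and (261,214) in the side view. Next I need the cap centre and the dot's direction.

```bash
python3 - <<'E'
from h import *
o=.42
C={"top":np.array((165+511/6,235+299/6))-o,"side":np.array((205+339/6,160+322/6))-o}
D={"top":np.array((165+495/6,235+350/6))-o,"side":np.array((205+290/6,160+339/6))-o}
print(tri(C).x)
for n in C:
    a=onplane(n,C[n],.1075);b=onplane(n,D[n],.1075);d=b-a;print(n,a,b,np.linalg.norm(d),np.degrees(np.arctan2(d[1],d[0])))
E
python3 mv.py .4943 .0885 .13 -60; python3 mv.py .4943 .0885 .093 -17.8
```

```text
[0.49260723 0.08687924 0.10796901]
top [0.49193927 0.08738225] [0.47536921 0.09252583] 0.017350023958858166 162.75491501895786
side [0.49375612 0.08670746] [0.47514672 0.09177124] 0.019286057523356652 164.77785743574952
t 9.7 pos [0.6378 0.0954 0.2431] rot [179.91   0.2   72.21] jaw -17.79 F [-0.21 -0.38 -0.9 ] T [-0.051  0.093 -0.001] w 0.0798 q [-34.8  18.6  30.6  83.2  -9.3  80.7 -21.8]
delta tool [-0.05   -0.1347  0.1131] twist rad 0.7366
t 9.7 pos [0.6378 0.0954 0.2431] rot [179.91   0.2   72.21] jaw -17.79 F [-0.21 -0.38 -0.9 ] T [-0.051  0.093 -0.001] w 0.0798 q [-34.8  18.6  30.6  83.2  -9.3  80.7 -21.8]
delta tool [-0.0499 -0.1348  0.1501] twist rad 0.0001
```

```bash
python3 -m handwheel '[[0.08,-0.015,-0.04,0.01,0.14],[0.08,-0.03,-0.08,0.03,0.28],[0.08,-0.045,-0.12,0.06,0.42],[0.08,-0.051,-0.134,0.09,0.56],[0.08,-0.051,-0.134,0.1,0.7],[0.08,-0.051,-0.134,0.1,0.74],[0.08,-0.051,-0.134,0.1,0.74],[0.08,-0.051,-0.134,0.1,0.74]]'; python3 mv.py .4940 .0875 .082 -60
```

```text
time_s: 10.5
tool_pos: [0.4905, 0.0878, 0.1452]
tool_rot: [-180.0, -0.0, 29.9]
force: [0.2, -0.5, -0.3]
grip_width: 0.0801
t 10.5 pos [0.4905 0.0878 0.1452] rot [-1.7998e+02 -1.0000e-02  2.9910e+01] jaw -60.09 F [ 0.21 -0.5  -0.32] T [-0.027  0.132 -0.009] w 0.0801 q [-44.3   2.7  32.2 111.1  -1.6  66.7 -71.6]
delta tool [0.0028 0.002  0.0632] twist rad -0.0015
```

```bash
python3 -m handwheel '[[0.08,0.003,0.002,0.01,0],[0.08,0.003,0.002,0.03,0],[0.08,0.003,0.002,0.05,0],[0.08,0.003,0.002,0.062,0],[0.08,0.003,0.002,0.062,0],[0.08,0.003,0.002,0.062,0]]'; python3 mv.py .4940 .0875 .082 -60;python3 -m handwheel '[[0.065,0,0,0,0],[0.06,0,0,0,0],[0.055,0,0,0,0],[0.05,0,0,0,0],[0.045,0,0,0,0],[0.045,0,0,0,0],[0.045,0,0,0,0]]' 50; python3 mv.py .4940 .0875 .082 -60
```

```text
time_s: 11.1
tool_pos: [0.4948, 0.0875, 0.0832]
tool_rot: [180.0, 0.0, 29.8]
force: [-1.0, 0.6, -0.0]
grip_width: 0.0801
t 11.1 pos [0.4948 0.0875 0.0832] rot [1.7998e+02 1.0000e-02 2.9840e+01] jaw -60.16 F [-0.97  0.63 -0.03] T [-0.08   0.091 -0.013] w 0.0801 q [-43.3   7.7  32.4 114.2  -4.8  59.3 -68.8]
delta tool [-0.0006 -0.0004  0.0012] twist rad -0.0028
time_s: 11.8
tool_pos: [0.4947, 0.0875, 0.0833]
tool_rot: [180.0, -0.0, 29.8]
force: [1.0, -0.3, 1.7]
grip_width: 0.0516
t 11.8 pos [0.4947 0.0875 0.0833] rot [ 1.7999e+02 -3.0000e-02  2.9840e+01] jaw -60.16 F [ 0.97 -0.32  1.73] T [-0.206  0.131  0.057] w 0.0516 q [-43.3   7.7  32.4 114.3  -4.8  59.3 -68.8]
delta tool [-0.0006 -0.0004  0.0013] twist rad -0.0028
```

```bash
python3 -m handwheel '[[0.045,0,0,0,-0.1],[0.045,0,0,0,-0.2],[0.045,0,0,0,-0.3],[0.045,0,0,0,-0.3]]'; python3 mv.py .4940 .0875 .082 -60;python3 -m handwheel '[[0.045,0,0,-0.0005,-0.1],[0.045,0,0,-0.0008,-0.2],[0.045,0,0,-0.001,-0.3],[0.045,0,0,-0.0012,-0.4],[0.045,0,0,-0.0013,-0.5],[0.045,0,0,-0.0015,-0.6],[0.045,0,0,-0.0015,-0.6]]'; python3 mv.py .4940 .0875 .082 -60
```

```text
time_s: 12.2
tool_pos: [0.4955, 0.0879, 0.0837]
tool_rot: [179.9, -0.1, 47.1]
force: [1.2, 0.8, 3.8]
grip_width: 0.0515
t 12.2 pos [0.4955 0.0879 0.0837] rot [ 1.7994e+02 -1.1000e-01  4.7060e+01] jaw -42.94 F [1.23 0.79 3.79] T [-0.02  -0.179  0.091] w 0.0515 q [-42.    7.6  31.  114.2  -4.6  59.2 -51.9]
delta tool [-0.0013 -0.0008  0.0017] twist rad 0.2977
time_s: 12.9
tool_pos: [0.4951, 0.0877, 0.0848]
tool_rot: [179.9, -0.0, 81.3]
force: [0.2, 0.0, 0.9]
grip_width: 0.0517
t 12.9 pos [0.4951 0.0877 0.0848] rot [ 1.7992e+02 -3.0000e-02  8.1310e+01] jaw -8.69 F [0.16 0.02 0.91] T [-0.028 -0.436  0.029] w 0.0517 q [-39.5   7.4  28.3 114.1  -4.1  59.4 -18.1]
delta tool [-0.0004 -0.0011  0.0028] twist rad 0.8956
```

```bash
python3 - <<'E'
from ov import *
for n,b in(("side",(215,170,80,90)),):
    im=read_camera(n);x,y,w,h=b;cv2.imwrite(f"pics/{n}6.png",im)
    c=cv2.resize(im[y:y+h,x:x+w],None,fx=6,fy=6,interpolation=cv2.INTER_CUBIC);cv2.imwrite(f"pics/{n}6c.png",c)
E
```

```text
(no output)
```

View pics/side6c.png

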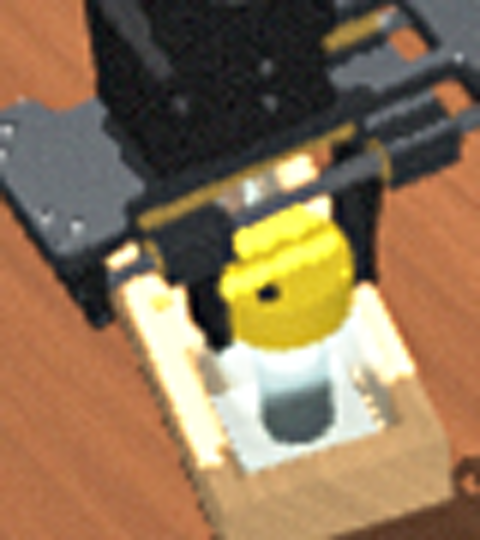

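```bash
python3 - <<'E'
from h import *
b=onplane("side",np.array((215+268/6,170+292/6))-.42,.109)
a=onplane("side",np.array((205+339/6,160+322/6))-.42,.1075);d=b-a
print(a,b,d,np.degrees(np.arctan2(d[1],d[0])))
E
```

```text
[0.49375612 0.08670746] [0.48106764 0.07639292] [-0.01268848 -0.01031454] -140.89214682967875
```

```bash
python3 -m handwheel '[[0.045,0,0,-0.0002,-0.1],[0.045,0,0,-0.0004,-0.2],[0.045,0,0,-0.0005,-0.3],[0.045,0,0,-0.0007,-0.4],[0.045,0,0,-0.0009,-0.52],[0.045,0,0,-0.001,-0.52],[0.045,0,0,-0.001,-0.52]]'; python3 mv.py .4940 .0875 .082 -60
```

```text
time_s: 13.65
tool_pos: [0.4942, 0.0877, 0.0853]
tool_rot: [-180.0, -0.0, 110.9]
force: [0.5, 1.6, -1.1]
grip_width: 0.0511
t 13.65 pos [0.4942 0.0877 0.0853] rot [-1.7997e+02 -2.0000e-02  1.1094e+02] jaw 20.94 F [ 0.5   1.64 -1.06] T [ 0.163 -0.141  0.029] w 0.0511 q [-37.5   7.2  26.  114.   -3.7  59.6  11.2]
delta tool [-0.0002 -0.0002  0.0033] twist rad 1.4127
```

```bash
python3 -m handwheel '[[0.045,0,0,-0.001,0],[0.045,0,0,-0.002,0],[0.045,0,0,-0.002,0]]'; python3 mv.py .4940 .0875 .082 -60
```

```text
time_s: 13.95
tool_pos: [0.4942, 0.0876, 0.0875]
tool_rot: [-180.0, -0.0, 111.1]
force: [0.3, 0.4, -0.7]
grip_width: 0.0511
t 13.95 pos [0.4942 0.0876 0.0875] rot [-1.7997e+02 -1.0000e-02  1.1114e+02] jaw 21.14 F [ 0.3   0.42 -0.66] T [ 0.135 -0.062  0.031] w 0.0511 q [-37.5   7.1  26.1 113.9  -3.6  59.8  11.3]
delta tool [ 0.     -0.0002  0.0055] twist rad 1.4162
```

The pull is only about 0.7 N, roughly the cap's own weight, so the thread has let go. I'll lift straight up.

```bash
python3 -m handwheel '[[0.045,0,0,-0.002,0],[0.045,0,0,-0.005,0],[0.045,0,0,-0.009,0],[0.045,0,0,-0.014,0],[0.045,0,0,-0.02,0],[0.045,0,0,-0.026,0],[0.045,0,0,-0.031,0],[0.045,0,0,-0.031,0],[0.045,0,0,-0.031,0],[0.045,0,0,-0.031,0]]'; python3 mv.py .4940 .0875 .082 -60; python3 - <<'E'
from ov import *
for n,b in(("side",(205,140,110,120)),("top",(165,235,130,90))):
    im=read_camera(n);x,y,w,h=b;cv2.imwrite(f"pics/{n}7.png",im)
    c=cv2.resize(im[y:y+h,x:x+w],None,fx=5,fy=5,interpolation=cv2.INTER_CUBIC);cv2.imwrite(f"pics/{n}7c.png",c)
E
```

```text
time_s: 14.95
tool_pos: [0.4943, 0.0875, 0.1183]
tool_rot: [-180.0, -0.0, 111.2]
force: [-0.7, 0.4, 0.4]
grip_width: 0.0509
t 14.95 pos [0.4943 0.0875 0.1183] rot [-179.98   -0.    111.2 ] jaw 21.2 F [-0.75  0.4   0.38] T [-0.053  0.025  0.031] w 0.0509 q [-37.9   4.9  26.1 112.1  -2.4  63.5  10.4]
delta tool [ 0.0001 -0.0002  0.0363] twist rad 1.4172
```

View pics/side7c.png

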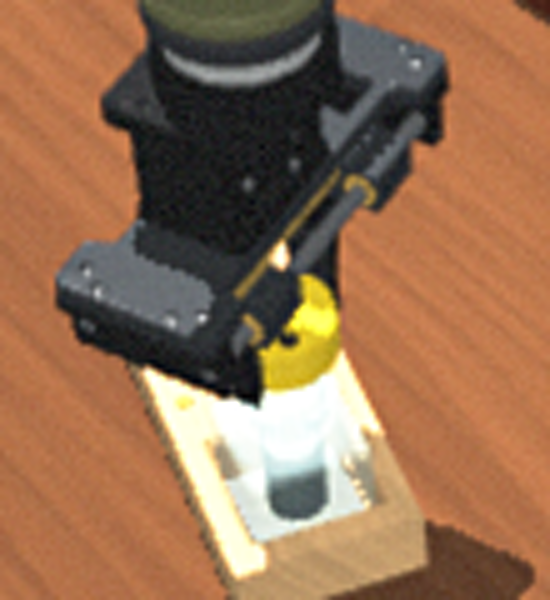

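View pics/top7c.png

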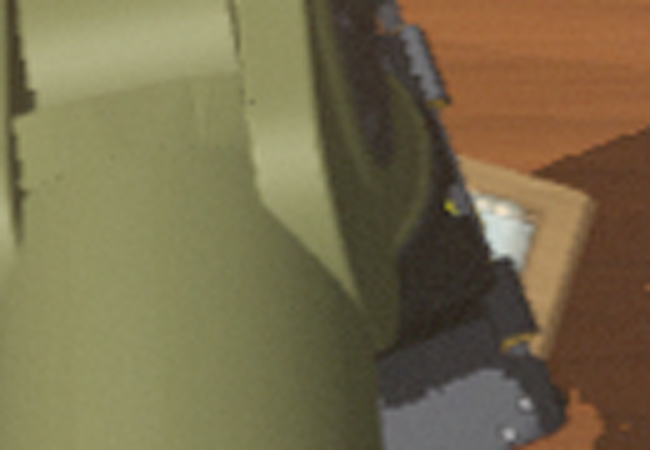

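```bash
python3 - <<'E'
from ov import *
im=cv2.imread("pics/side7.png");c0=.4943,.0875
t=np.linspace(0,2*np.pi,200)
for z in(.084,.119): 
    p=proj("side",np.c_[c0[0]+.026*np.cos(t),c0[1]+.026*np.sin(t),0*t+z]);print(z,"lowest row",p[p[:,1].argmax()])
overlay("side",im,205,140,110,120,5,(c0[0]-.0005,c0[1]-.0,-17.8),"pics/f.png",base=.01)
c=cv2.imread("pics/f.png")
for z,col in((.119,(0,255,0)),(.1425,(0,255,0))):
    p=((proj("side",np.c_[c0[0]+.026*np.cos(t),c0[1]+.026*np.sin(t),0*t+z])-[205,140]+.5)*5).astype(np.int32);cv2.polylines(c,[p],True,col,1)
p=((proj("side",np.c_[c0[0]+.0185*np.cos(t),c0[1]+.0185*np.sin(t),0*t+.1])-[205,140]+.5)*5).astype(np.int32);cv2.polylines(c,[p],True,(0,0,0),1)
cv2.imwrite("pics/f.png",c)
E
```

```text
0.084 lowest row [261.2770906  228.85849813]
0.119 lowest row [259.9887564  218.23034609]
```

View pics/f.png

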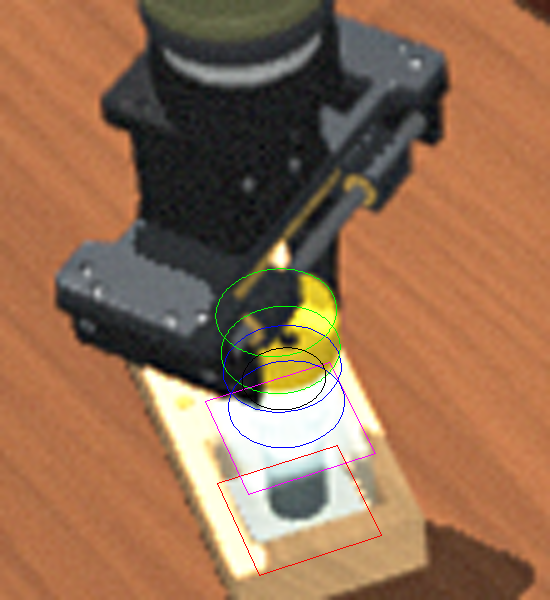

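The cap's lower edge matches the green outline at (265,217), about 19 mm above the rim, and it is level. The jar still matches its outline in the bay, and the fingertips (z 0.118) are clear of the rim (z 0.100), so I'm handing in.

```bash
python3 -c "
from cell import *
print(sign_off()); o=get_obs(); print(o['time_s'],o['tool_pos'],o['force'],o['grip_width'])"
```

```text
the job is handed in; nothing more can be done
None
the job is handed in; nothing more can be done
```

I stood the jar in the empty bay, unscrewed its cap there and handed in at about 15 s of the 48 s. The gripper still holds the cap above the open mouth; no verdict was reported.

**Placing the jar:** I carried it by its body and lowered it until it touched the bay floor. The tool height there was 0.0457 m, against 0.0458 m expected. There were small side forces of 4–5 N on the way in. Both camera views after release showed it seated.

**Opening the cap:** I gripped it with 50 N and turned it about 1.42 rad counter-clockwise, following its rise. It then lifted with under 1 N of pull, so the thread had let go.

**Last checks:**
- **Cap:** it is level, with its lower edge about 19 mm above the rim. My estimates put its centre within about 2 mm of the jar's axis.
- **Jar and fingers:** the jar is still home in its bay. The fingertips are about 18 mm above the rim, and the force on the tool was near zero.
- **Disagreements:** the two cameras differed by 1–2 mm on the jar and the rack. The twisting torque I could read was at most about 0.09 N m, well below the stated 0.3–0.7 N m. I only read it after each turn, and the dot's turn in the picture (about 0.95 rad for 0.9 rad of twist) showed the cap followed the gripper.
- **Not checked:** in the last pictures the arm hid most of the top view. I did not measure the jar's final position from above, or check the compass, disc, dish and spare jar one by one at the end.

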